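# Walk the die block round to the fence

### The arm

A 7-joint arm with a two-finger parallel gripper is mounted at the origin on the work surface. World frame = base frame: x ahead of the robot, y to its left, z up, the work surface at z = 0. Lengths are in m, angles in degrees, forces in N, time in s.
With the tool pointing down it reaches from about 0.425 to 0.875 m from the base axis. Payload 4.7 kg.
Tool frame: the origin (TCP) lies at the very end of the fingers, on their centre line; the grasp point (between the pads) lies 19 mm behind it (env.grasp_offset is the distance from the TCP to the grasp point, in m); z points along the fingers, y is the line along which they close (so a half turn about z gives the same grasp; the last joint's range is limited). The gripper opens to 87 mm and grips with 3 to 60 N. Pads are 19 mm wide; open, the fingers measure 117 mm over their backs; the gripper's body (75 mm by 190 mm) begins 51 mm behind the grasp point.
Start: joints at [-73.39, 18.392, -4.016, 83.108, 1.295, 78.541, -3.26], TCP at [0.177, 0.625, 0.223] pointing down, gripper open.
Joint ranges: [-163.93, 163.93], [-17.29, 119.83], [-79.2, 71.16], [3.27, 140.29], [-89.18, 269.18], [5.43, 117.66], [-154.24, 154.24]. Speed limits (degrees/s): [147.25, 147.25, 180, 180, 180, 180, 180].

### API

Orientations are given as [roll, pitch, yaw] about the fixed x, y, z axes, in that order (R = Rz(yaw) Ry(pitch) Rx(roll)).
In Python, from cell import env gives the robot as it stands. The module is installed in compiled form; this text tells all that it offers.
- The arm moves only by the tool drive_tool, never from a script. Its argument "moves" is one flat list of numbers, 5 for each row, row after row: the shift along the tool's x, y, z in units of 40 mm (1.0 is 40 mm), then the turn about the tool's z in units of 10 degrees (1.0 is 10 degrees), then the finger opening in mm, from 0 to 87. A call has 1 to 5 rows; each row is the pose to reach, as a shift and turn from the pose commanded when the call began, along the tool's axes at that moment; what a row does not reach only later rows make up. A row lasts 1/8 s, in which the tool goes at most 62.5 mm and 10.7 degrees, less where a joint would pass 70% of its speed; a pose out of reach is approached as far as the arm can. A call with a gripper value outside its range is refused whole. The fingers move at their own pace and stop on an object; "squeeze" is the grip in N (left out, the last holds). Time passes only in rows, so rows that repeat a pose let the fingers close. It gives the time, the measured TCP pose, the force, the opening and the grip force at its end, in the units of the state.
- env.get_obs(): the state, without advancing time (a new reading comes with each control period).
- env.read_camera(name): name is "scene" or "top" or "wrist"; returns (picture, depth): 420x560x3 uint8, red, green, blue; 420x560 float32, m along the optical axis (not along the pixel's ray), 0 where there is no reading.
- env.camera_model(name): a dict with "K" (3x3 intrinsics, pixels), "k1" (the pictures are not rectified: a ray, as slopes to the right and down, at radius r is drawn at 1 + k1 r^2 times it, then the intrinsics apply), "rvec" (rotation vector, rad) and "tvec" (3), from world to camera coordinates, as OpenCV has them; the wrist camera has in their place "tool_from_camera" (4x4, takes a point from camera to tool coordinates, whose origin is the TCP and whose axes are the flange's). Camera axes: x right, y down, z forward; pixel columns grow to the right and rows downward; lengths in m; the calibration is good to about 2 mm. A picture is of the moment at which its call begins: read the wrist's pose just before it. camera_model takes no time and is no camera call.
- env.sign_off(): hands the job in; it is judged then, once.
The state is a dict: "time_s": time; "qpos": joint angles; "joint_velocities": joint speeds; "effort": joint torques, N m; "tool_pos": TCP position; "tool_rot": TCP orientation; "force": force on the tool from outside, world axes, zero at the start; "wrist_torque": the same for the moment, N m; "grip_width": finger opening in m; "grasp_force": force on a finger pad.
Only numpy, scipy, OpenCV 4.12 (cv2) and the standard library are available. Lean on these libraries where they do the work, as an engineer would, in place of code of your own. Each camera call takes 0.05 s, during which the arm holds its last target. There are 200 camera calls.

### The job

Without gripping or lifting it, walk the die block round by pushing at its corners with the fingertips until one of its long sides lies flush along the bench fence, the whole of that side on the fence. Turn it nearly parallel before it reaches the fence, so that no corner knocks into the steel; leave the other things on the bench where they are and come clear of the block.

Things in the scene. Friction and masses are not known exactly. Their poses are not given: they have to be found in the camera images.
- die_block: flat aluminium die block, 120 mm long (own x) by 96 mm wide (own y) by 32 mm thick (own z, up), four 12 mm guide-pin holes near the corners of its top; lies flat on the bench, loose. Origin at the centre of its underside. About 0.9 kg; it takes roughly 6 to 14 N to slide it, and pushed near a corner it turns as well as slides. The long sides are the faces at own y = +48 and -48 mm; either may go to the fence.
- fence: dark steel angle fence bolted to the bench, cannot move: upright 220 mm long (own x), 10 mm thick, 45 mm high, with an 8 mm thick foot, two bolts and two gussets behind it. Origin at bench level on the flat working face, halfway along; own +y points into the fence (the foot reaches 55 mm that way), so the block starts on its own -y side, 150 to 190 mm off.
- vee_block: small steel V-block, 50 x 40 x 36 mm, beyond the +x end of the fence; origin at centre of its underside. Bystander, loose.
- gauge_pin: plain steel pin standing upright, 26 mm diameter, 55 mm tall, near the -x end of the fence; origin at centre of its underside. Bystander, loose.
- oil_bottle: small amber bottle with black cap, 54 mm diameter, 130 mm tall; origin at centre of its underside. Bystander, loose.
- tray: open red plastic parts tray, 130 x 170 x 40 mm; origin at centre of its underside. Bystander, loose.
- hammer: hammer lying on the bench, handle to its own -x; origin near its middle. Bystander, loose.
- screwdriver: screwdriver lying on the bench, handle to its own -x; origin near its middle. Bystander, loose.
- brush: bench brush lying on the bench, handle to its own -x; origin near its middle. Bystander, loose.
Not all that is in view belongs to the job. There is more than one size of the die_block; the job needs the smaller.

How it is judged (in metres and radians):
On the way:
1. the block is turned to within about 12 degrees of the fence before it touches it (angle between the x axis of die_block and the x axis of fence, either way round below 0.21 rad and contact force between die_block and fence below 0.5 N), for 0.05 s.
At the end, for the whole second after the job is handed in: The block lies flat and at rest, a long side parallel to the fence within 2 degrees, its mid-line no more than 3.5 mm off the fence's face, and its whole length within the fence's length (centre within 50 mm of the fence's middle) (angle between the x axis of die_block and the x axis of fence, either way round below 0.035 rad and y of die_block in the frame of fence above -0.0515 m and x of die_block in the frame of fence between -0.05 and 0.05 m and height (world z) of die_block below 0.004 m and angle between die_block's own z axis and vertical below 0.03 rad and linear speed of die_block below 0.01 m/s); the robot touches nothing.
It fails at once if the block is lifted off the bench or tipped (height (world z) of die_block above 0.006 m or angle between die_block's own z axis and vertical above 0.1 rad).
It fails at once if the block touches the fence while more than 12 degrees from parallel (contact force between die_block and fence above 1 N and not (angle between the x axis of die_block and the x axis of fence, either way round below 0.21 rad)).
It fails at once if a bystander is moved by more than 20 mm (distance of any of vee_block, gauge_pin, oil_bottle, tray, hammer, screwdriver, brush from where it was at the start of the episode above 0.02 m).
It also fails if it takes over 72 s, if anything falls off the work surface, if the arm or the gripper's body presses on something with over 40 N, if the wrist force passes 120 N, or if a joint passes its speed limit or range.

## Working session

There is one attempt and no reset: what is moved stays moved. The work goes in short steps, Python scripts to look and compute and a tool call to move; the robot and the scene stay as the last step left them, time stands still between calls to the robot, and variables do not carry over. Pictures are saved under pics/ and viewed, at most 10 in all, crops included, and the job is handed in when it is done.

Besides the shell and the picture viewer there is one more tool, called after "Call:" as name(argument=value, ...) on one line, values as JSON. drive_tool: Moves the arm, as the interface text tells. Its arguments: {"type":"object","properties":{"moves":{"type":"array","items":{"type":"number"}},"squeeze":{"type":"number"}},"required":["moves"]}

```bash
mkdir -p pics
cat > h.py <<'E'
import numpy as np, cv2
from cell import env
def load(n): 
    d=np.load(f'{n}.npz'); return d['p'],d['d']
def shot(n,tag):
    p,d=env.read_camera(n); np.savez(f'{tag}.npz',p=p,d=d); return p,d
def ray(n,uv):
    m=env.camera_model(n);K=np.array(m['K']);uv=np.atleast_2d(uv).astype(float)
    s=cv2.undistortPoints(uv.reshape(-1,1,2),K,np.array([m['k1'],0,0,0.])).reshape(-1,2)
    c=np.c_[s,np.ones(len(s))]
    R=cv2.Rodrigues(np.array(m['rvec']))[0];t=np.array(m['tvec']).ravel()
    return -R.T@t, c@R
def plane(n,uv,z):
    o,v=ray(n,uv); return o+v*((z-o[2])/v[:,2])[:,None]
def depthpt(n,uv,d):
    o,v=ray(n,uv); return o+v*np.asarray(d).reshape(-1,1)
E
python3 - <<'E'
from h import *
for n in('top','scene'):
    p,d=shot(n,n+'0'); cv2.imwrite(f'pics/{n}0.png',p[:,:,::-1]); print(n,ray(n,[280,210]))
o=env.get_obs();print(o['time_s'],o['tool_pos'],o['tool_rot'])
E
```

```text
top (array([ 0.33224511, -0.09496534,  1.12291075]), array([[ 0.21659234, -0.00724926, -0.976297  ]]))
scene (array([1.51976296, 0.36735969, 1.13580353]), array([[-0.61414812, -0.30378714, -0.72839877]]))
0.1 [0.17689219 0.62496207 0.22159406] [-1.79902267e+02  4.42168307e-03  1.64201608e+02]
```

View pics/top0.png

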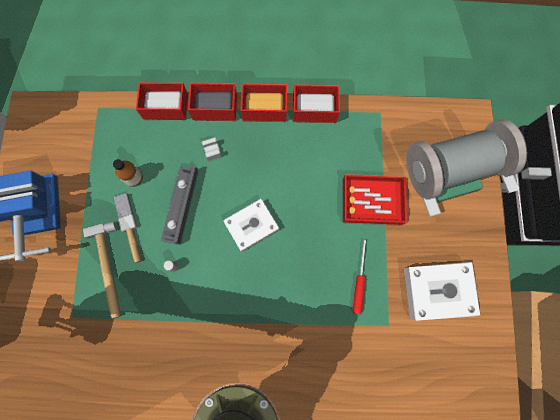

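View pics/scene0.png

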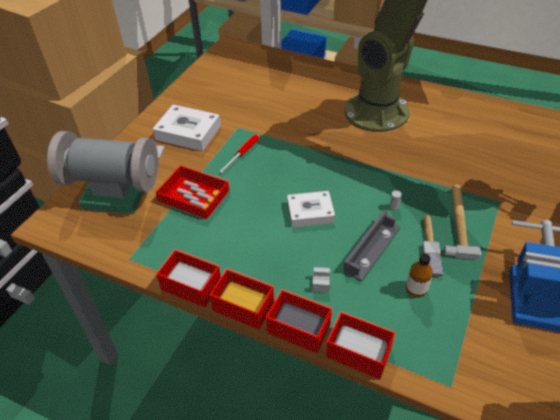

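Two candidates for the die block: the white plate at top (251,223) and the one at top (443,290). The second looks larger, so I'll measure both and enlarge a crop.

```bash
cat >> h.py <<'E'
def block(p,seed,z=0.032,n='top',r=60):
    hsv=cv2.cvtColor(p,cv2.COLOR_RGB2HSV)
    m=((hsv[...,1]<45)&(hsv[...,2]>150)).astype(np.uint8)
    w=np.zeros_like(m); x,y=seed; w[max(0,y-r):y+r,max(0,x-r):x+r]=1; m*=w
    cs=cv2.findContours(m,cv2.RETR_EXTERNAL,cv2.CHAIN_APPROX_NONE)[0]
    c=max(cs,key=cv2.contourArea)
    P=plane(n,c.reshape(-1,2),z)[:,:2]
    return c,P,cv2.minAreaRect((P*1000).astype(np.float32))
E
python3 - <<'E'
from h import *
p,d=load('top0')
for s in((251,223),(443,290)):
    c,P,r=block(p,s); print(r, cv2.boundingRect(c)); u,v=s; 
    print('z',depthpt('top',[[u-12,v+8]],[d[v+8,u-12]]))
cv2.imwrite('pics/c0.png',cv2.resize(p[130:330,140:500,::-1],None,fx=2.2,fy=2.2,interpolation=cv2.INTER_CUBIC))
# heights over fence region
uv=np.array([(u,v) for v in range(155,250) for u in range(150,208)])
P=depthpt('top',uv,d[uv[:,1],uv[:,0]]); 
m=(abs(P[:,2]-.045)<.006); print(m.sum()); Q=P[m]; 
r=cv2.minAreaRect((Q[:,:2]*1000).astype(np.float32)); print(r, cv2.boxPoints(r))
np.save('f.npy',np.c_[uv[m],Q])
H=np.zeros((95,58));H[:]=P[:,2].reshape(95,58)
for v in range(15,95,10): print(v+155,(H[v,::2]*1000).astype(int))
E
```

```text
((533.3697509765625, -23.84514617919922), (98.35675811767578, 121.51023864746094), 32.03717803955078) (224, 199, 55, 52)
z [[0.51336442 0.0073812  0.03183708]]
((363.0616455078125, -544.543212890625), (141.7973175048828, 178.73159790039062), 5.280273914337158) (409, 262, 71, 59)
z [[ 0.34324664 -0.50246071  0.04891037]]
320
((587.814208984375, 165.4812774658203), (39.550289154052734, 216.13169860839844), 75.89860534667969) [[478.18683 172.63104]
 [687.8056  119.97302]
 [697.4416  158.33151]
 [487.8228  210.98953]]
170 [ 0  2  4 -1 -1  0  1  1  1  0 -2  1  3  0  0  5  7 33 29 36 36 43 40 21
  3  1 -4  0  0]
180 [ 3  1  0 -2  1  8  1  0 -1  0  0  1  0  2  2 14  7  6  6 45 40 41 15  0
  0  1  0  1  1]
190 [   4    0    0    1    0 1122    5    0    0    1    0   -1   10    6
    8    5    6    9   40   46   32   11    5    1   -2    0    1   -1
    0]
200 [ 0  0  0  4  4  0  0 -1  0  4 -1  9  9  3  5  5 10 42 41 25  7  2 -2  3
  2  0  0  2  4]
210 [ 1  0  1 -1 -1  2  0  1  2  3  7  6  5  7  8  8 47 42 23  0  0  1  0 -2
 -3 -2  0 -1 -2]
220 [ 0 -3  0  4 -1 -1  6 -1 12  4  8  9  8 11  8 41 36 18  1  0  2  1 -1  0
 -2 -1  2  4  0]
230 [ 5  2  2 -3 -1  0  0  7  9  8 10  7  8 43 43 42 11  1  1  2  3 -1  2  0
  1  3  0  4  5]
240 [ 0  2  2  0  0  2  8  6 10  7  9 10 45 41 37 13  1 -1  2  0 -3  4  4  1
  1  0  1  5  1]
```

View pics/c0.png

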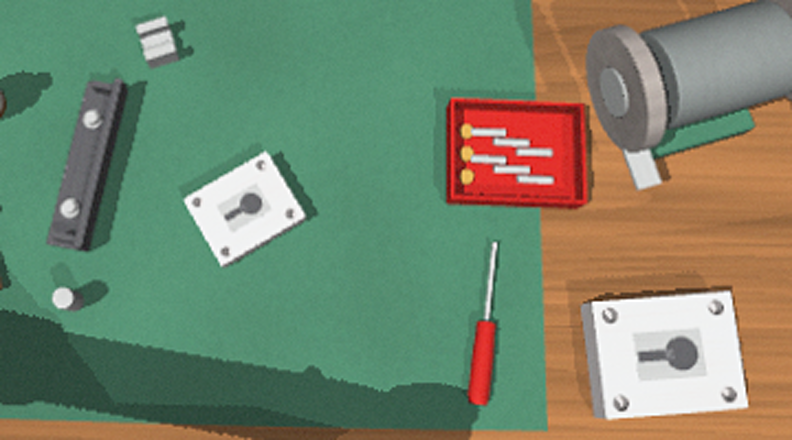

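The crop shows the block at top (251,223) measures 98 × 121 mm and 32 mm high, which matches the job. The one at (443,290) is 142 × 179 × 49 mm, so it's the larger decoy. Next I'll fit the fence face.

Run:
```python
from h import *
p,d=load('top0')
print(p[205,164:206].tolist())
# face points by depth
uv=np.array([(u,v) for v in range(160,248) for u in range(155,206)])
P=depthpt('top',uv,d[uv[:,1],uv[:,0]])
# dark mask (unsaturated)
hsv=cv2.cvtColor(p,cv2.COLOR_RGB2HSV)
g=(hsv[...,1]<60)&(hsv[...,2]<140)
m=np.zeros(g.shape,np.uint8); m[158:250,155:208]=g[158:250,155:208]
cs=cv2.findContours(m,cv2.RETR_EXTERNAL,cv2.CHAIN_APPROX_NONE)[0];c=max(cs,key=cv2.contourArea)
print(cv2.boundingRect(c), cv2.contourArea(c))
E=[]
for v in range(176,236):
    u=np.where(m[v])[0]; E.append((u.max()+.5,v))
A=plane('top',E,0.0)[:,:2]
def fit(A):
    f=cv2.fitLine((A*1000).astype(np.float32),cv2.DIST_HUBER,0,.01,.01).ravel(); return f, np.degrees(np.arctan2(f[1],f[0]))
print('base edge',fit(A), 'if top',fit(plane('top',E,.045)[:,:2]))
f=np.load('f.npy');Q=f[:,2:]
print('top pts',fit(Q[:,:2]))
s=(P[:,2]>.015)&(P[:,2]<.035)&(P[:,1]>.09)&(P[:,1]<.2);print('face',s.sum(),fit(P[s][:,:2]))
# extent
dirv=fit(A)[0][:2]; t=Q[:,:2]*1000@dirv; print('t',np.percentile(t,[0,1,99,100]))
t=plane('top',c.reshape(-1,2),.0)[:,:2]*1000@dirv; print(t.min(),t.max())
t=plane('top',c.reshape(-1,2),.045)[:,:2]*1000@dirv; print(t.min(),t.max())
# bystander positions
for nme,u,v,z in(('vee',212,147,.036),('pin',168,265,.055),('bottle',119,164,.13),('tray',375,199,.04),('sdtip',365,240,.01)):print(nme,plane('top',[[u,v]],z)[0])
```

```text
[[82, 140, 111], [84, 140, 111], [84, 142, 115], [86, 144, 115], [82, 141, 110], [102, 138, 118], [119, 122, 127], [106, 104, 111], [107, 109, 109], [105, 105, 110], [101, 101, 105], [108, 108, 112], [102, 104, 107], [107, 106, 110], [104, 104, 109], [101, 103, 105], [93, 93, 95], [87, 87, 91], [101, 99, 105], [108, 107, 112], [110, 111, 117], [87, 87, 91], [51, 47, 51], [43, 46, 46], [43, 40, 44], [39, 47, 42], [53, 80, 64], [54, 91, 74], [56, 92, 77], [55, 90, 74], [57, 88, 69], [54, 89, 72], [55, 87, 72], [66, 107, 88], [83, 137, 110], [89, 143, 117], [89, 144, 116], [86, 144, 116], [90, 148, 120], [84, 145, 114], [84, 144, 113], [85, 146, 116]]
(161, 166, 37, 78) 1401.5
base edge (array([ 9.8497826e-01, -1.7267832e-01,  5.9165515e+02,  1.5514084e+02],
      dtype=float32), np.float32(-9.943579)) if top (array([ 9.8497838e-01, -1.7267779e-01,  5.8125940e+02,  1.4511798e+02],
      dtype=float32), np.float32(-9.943547))
top pts (array([ 9.8723572e-01, -1.5926571e-01,  5.8455908e+02,  1.6002130e+02],
      dtype=float32), np.float32(-9.164278))
face 205 (array([ 9.8661524e-01, -1.6306564e-01,  5.9033173e+02,  1.5573564e+02],
      dtype=float32), np.float32(-9.384882))
t [441.19396006 442.77430055 656.00874849 658.26597973]
439.8024945121189 671.279743419561
435.9493455765205 658.1502774098086
vee [0.7529601  0.09404349 0.036     ]
pin [0.41480714 0.1884754  0.055     ]
bottle [0.66578408 0.31769583 0.13      ]
tray [ 0.60920689 -0.36453307  0.04      ]
sdtip [ 0.49907223 -0.34037822  0.01      ]
```

```bash
cat >> h.py <<'E'
from scipy.spatial.transform import Rotation as Ro
def rows(pos,yaw,targets):
    R=Ro.from_euler('xyz',[180,0,yaw],degrees=True).as_matrix()
    out=[]
    for x,y,z,w in targets:
        s=R.T@(np.array([x,y,z])-pos)/.04; t=(yaw-w+180)%360-180
        out.append((np.round(s,2).tolist(),round(t/10,2)))
        print(*out[-1])
    return out
E
python3 - <<'E'
from h import *
rows(np.array([.177,.625,.2216]),164.2,[(.22,.58,.222,155),(.265,.535,.222,146),(.31,.49,.222,136),(.355,.445,.222,127),(.40,.40,.222,118)])
print()
rows(np.array([.40,.40,.222]),118,[(.42,.345,.222,108),(.44,.285,.222,99),(.46,.225,.222,90),(.48,.165,.222,80),(.49,.105,.222,71)])
print()
rows(np.array([.49,.105,.222]),71,[(.495,.045,.222,61),(.5,-.015,.222,52),(.5,-.07,.222,46),(.49,-.11,.18,40),(.49,-.11,.14,40)])
E
```

```text
[-1.34, -0.79, -0.01] 0.92
[-2.73, -1.57, -0.01] 1.82
[-4.12, -2.34, -0.01] 2.82
[-5.51, -3.12, -0.01] 3.72
[-6.9, -3.89, -0.01] 4.62

[-1.45, -0.2, -0.0] 1.0
[-3.01, -0.47, -0.0] 1.9
[-4.57, -0.73, -0.0] 2.8
[-6.13, -0.99, -0.0] 3.8
[-7.57, -1.48, -0.0] 4.7

[-1.38, 0.61, 0.0] 1.0
[-2.76, 1.21, 0.0] 1.9
[-4.06, 1.66, 0.0] 2.5
[-5.08, 1.75, 1.05] 3.1
[-5.08, 1.75, 2.05] 3.1
```

Call:
drive_tool(moves=[-1.34,-0.79,0,0.92,0,-2.73,-1.57,0,1.82,0,-4.12,-2.34,0,2.82,0,-5.5,-3.12,0,3.72,0,-6.9,-3.9,0,4.62,0])

```text
time_s: 0.72
tool_pos: [0.3978, 0.4018, 0.2223]
tool_rot: [-180.0, -0.0, 117.7]
force: [0.7, 1.2, -0.4]
grip_width: 0.0451
grasp_force: 0.0
```

Call:
drive_tool(moves=[-1.45,-0.2,0,1.0,0,-3.0,-0.47,0,1.9,0,-4.57,-0.73,0,2.8,0,-6.1,-1.0,0,3.8,0,-7.57,-1.48,0,4.7,0])

```text
time_s: 1.35
tool_pos: [0.4868, 0.1069, 0.2223]
tool_rot: [180.0, -0.0, 70.7]
force: [1.2, 0.2, -0.3]
grip_width: 0.0016
grasp_force: 0.0
```

Call:
drive_tool(moves=[-1.38,0.6,0,1.0,0,-2.76,1.2,0,1.9,0,-4.06,1.66,0,2.5,0,-5.08,1.75,0.5,3.1,0,-5.08,1.75,1.0,3.1,0])

```text
time_s: 1.98
tool_pos: [0.4854, -0.1102, 0.1822]
tool_rot: [180.0, -0.0, 39.5]
force: [0.2, 0.7, -0.3]
grip_width: 0.0004
grasp_force: 0.0
```

Run:
```python
from h import *
o=env.get_obs();pos=o['tool_pos'];yaw=o['tool_rot'][2];print(pos,yaw,o['force'])
C=np.array([.5334,-.0238]);a=np.array([.53,-.848]);b=np.array([.848,.53])
I=C-.038*a; r=.080*a-.0575*b
S=I+r-.014*b
rows(pos,yaw,[(*S,.15,36),(*S,.10,33),(*S,.06,32),(*S,.03,32),(*S,.010,32)])
print()
T=[]
for f in (0,6,12,18,24):
    R=Ro.from_euler('z',f,degrees=True).as_matrix()[:2,:2]; q=I+R@r; T.append((*q,.010,32+f))
rows(np.array([*S,.010]),32,T); print(T[-1])
```

```text
[ 0.48541689 -0.11016471  0.18221189] 39.54397584030638 [ 0.24756838  0.65172719 -0.28525198]
[0.39, -0.09, 0.81] 0.35
[0.39, -0.09, 2.06] 0.65
[0.39, -0.09, 3.06] 0.75
[0.39, -0.09, 3.81] 0.75
[0.39, -0.09, 4.31] 0.75

[0.35, -0.0, -0.0] 0.0
[0.57, 0.14, 0.0] -0.6
[0.8, 0.26, 0.0] -1.2
[1.04, 0.35, 0.0] -1.8
[1.29, 0.41, 0.0] -2.4
(np.float64(0.5474381639533903), np.float64(-0.08397806671809444), 0.01, 56)
```

Call:
drive_tool(moves=[0.39,-0.09,0.81,0.35,0,0.39,-0.09,2.06,0.65,0,0.39,-0.09,3.06,0.75,0,0.39,-0.09,3.81,0.75,0,0.39,-0.09,4.3,0.75,0])

```text
time_s: 2.6
tool_pos: [0.4948, -0.093, 0.0087]
tool_rot: [-179.9, 0.1, 32.5]
force: [-0.7, 0.1, -1.1]
grip_width: 0.0006
grasp_force: 0.0
```

Call:
drive_tool(moves=[0.35,0,0,0,0,0.57,0.14,0,-0.6,0,0.8,0.26,0,-1.2,0,1.04,0.35,0,-1.8,0,1.29,0.41,0,-2.4,0])

```text
time_s: 3.22
tool_pos: [0.5492, -0.0799, 0.0111]
tool_rot: [180.0, 0.1, 56.7]
force: [-0.7, -2.9, -1.4]
grip_width: 0.0007
grasp_force: 1.5
```

Run:
```python
from h import *
o=env.get_obs();print(o['tool_pos'],o['tool_rot'],o['force'])
p,d=shot('top','top1');q,_=shot('scene','scene1')
cv2.imwrite('pics/t1.png',np.hstack([cv2.resize(p[100:320,130:400,::-1],(400,326)),cv2.resize(q[100:320,200:470,::-1],(400,326))]))
c,P,r=block(p,(245,220));print(r)
```

```text
[ 0.54915396 -0.07994048  0.01112057] [1.79960930e+02 7.21121226e-02 5.66814412e+01] [-0.74578532 -2.85870401 -1.40655619]
((544.0692749023438, 47.87616729736328), (10.03007698059082, 47.70235061645508), 54.85777282714844)
```

View pics/t1.png

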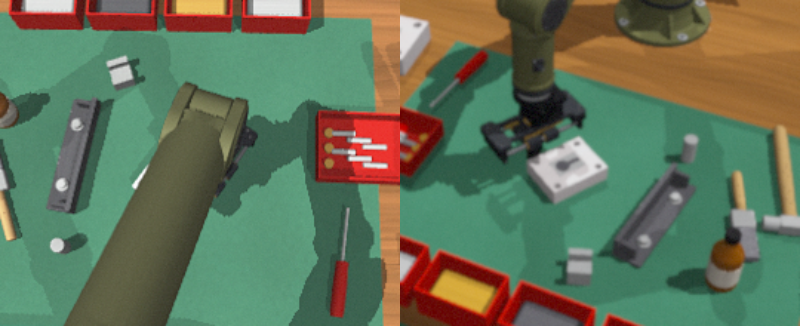

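The gripper is on the block's lower-left side and the block has turned. The arm hides the top view, but the scene camera sees the block's top at about original scene pixel (312,214), so I'll measure from there.

```bash
cat >> h.py <<'E'
def sblock(p,d,box=(.44,.72,-.12,.2)):
    hsv=cv2.cvtColor(p,cv2.COLOR_RGB2HSV)
    v,u=np.where((hsv[...,1]<50)&(hsv[...,2]>165)&(d>0))
    uv=np.c_[u,v]; Z=depthpt('scene',uv,d[v,u])[:,2]
    k=abs(Z-.032)<.008
    P=plane('scene',uv[k],.032); 
    i=(P[:,0]>box[0])&(P[:,0]<box[1])&(P[:,1]>box[2])&(P[:,1]<box[3]); uvk=uv[k][i]
    m=np.zeros(d.shape,np.uint8); m[uvk[:,1],uvk[:,0]]=1
    m=cv2.morphologyEx(m,cv2.MORPH_OPEN,np.ones((2,2)))
    c=max(cv2.findContours(m,cv2.RETR_EXTERNAL,cv2.CHAIN_APPROX_NONE)[0],key=cv2.contourArea)
    P=plane('scene',c.reshape(-1,2),.032)[:,:2]
    r=cv2.minAreaRect((P*1000).astype(np.float32))
    (x,y),(w,h),g=r
    if w<h: g+=90
    g=(g+9.6+90)%180-90
    F=np.array([586,156.5]);e=np.array([.986,-.167]);n=np.array([.167,.986])
    D=np.array([x,y])-F
    print('centre',x,y,'size',w,h,'ang to fence',g,'in fence',D@e,D@n)
    return c
E
python3 - <<'E'
from h import *
for t in('scene0','scene1'):
    p,d=load(t);c=sblock(p,d)
E
```

```text
centre 537.8223266601562 -20.352066040039062 size 99.28081512451172 120.85334777832031 ang to fence -48.55995597839356 in fence -17.96889088439941 -182.42180856323242
centre 555.8377075195312 -4.6552886962890625 size 99.74181365966797 120.77203369140625 ang to fence -22.95734252929688 in fence -2.827087173461913 -163.93621749877929
```

Run:
```python
from h import *
T0=np.array([.5491,-.0799]);I=np.array([.521,.0135]);T=[]
for f in (5,10,15,20):
    R=Ro.from_euler('z',f,degrees=True).as_matrix()[:2,:2]; T.append((*(I+R@(T0-I)),.010,56.7+f))
rows(np.array([*T0,.011]),56.7,T);print(T[-1])
```

```text
[0.17, 0.13, 0.02] -0.5
[0.35, 0.24, 0.03] -1.0
[0.54, 0.34, 0.03] -1.5
[0.73, 0.42, 0.03] -2.0
(np.float64(0.5793500440307016), np.float64(-0.06465652475395253), 0.01, 76.7)
```

Call:
drive_tool(moves=[0.18,0.1,0,-0.5,0,0.37,0.18,0,-1.0,0,0.57,0.25,0,-1.5,0,0.77,0.3,0,-2.0,0])

```text
time_s: 3.82
tool_pos: [0.5761, -0.0619, 0.0114]
tool_rot: [179.9, 0.1, 76.5]
force: [-0.6, -4.6, -0.2]
grip_width: 0.0001
grasp_force: 2.1
```

Run:
```python
from h import *
o=env.get_obs();print(o['tool_pos'],o['tool_rot'][2],o['force'])
q,d=shot('scene','scene2');sblock(q,d)
```

```text
[ 0.57610868 -0.06185985  0.01141491] 76.46405626436378 [-0.62008158 -4.55332398 -0.15038424]
centre 560.3594360351562 10.07769775390625 size 100.81257629394531 122.13127899169922 ang to fence -6.781103515624977 in fence -0.8290715942382788 -148.65436419677735
```

Call:
drive_tool(moves=[-0.6,0,0,0,0,-0.65,-0.4,0,-0.2,20,-0.65,-0.7,0,-0.4,60,-0.65,-0.7,0,-0.4,60,-0.65,-0.7,0,-0.4,60])

```text
time_s: 4.5
tool_pos: [0.5431, -0.0782, 0.011]
tool_rot: [179.9, -0.0, 80.5]
force: [0.8, 0.6, -0.3]
grip_width: 0.0326
grasp_force: 0.0
```

```bash
cat >> h.py <<'E'
def tf(o):
    F=np.array([586,156.5]);e=np.array([.986,-.167]);n=np.array([.167,.986]);D=o['tool_pos'][:2]*1000-F
    print('tool in fence',D@e,D@n,o['tool_pos'][2],o['tool_rot'][2],o['force'],o['grip_width'])
E
python3 - <<'E'
from h import *
tf(env.get_obs())
q,d=shot('scene','scene3');sblock(q,d)
# refine fence face from scene: face not visible; top edge/depth; compare with top-view block bias
q,d=load('scene0'); 
v,u=np.where(d>0);uv=np.c_[u,v];k=(u>330)&(u<420)&(v>200)&(v<290);uv=uv[k]
P=depthpt('scene',uv,d[uv[:,1],uv[:,0]])
F=np.array([.586,.1565]);D=P[:,:2]-F;fx=D@[.986,-.167];fy=D@[.167,.986]
k=(abs(P[:,2]-.045)<.003)&(abs(fx)<.09)
for lo in range(-90,90,30):
    s=k&(fx*1000>lo)&(fx*1000<lo+30); print(lo,s.sum(),np.percentile(fy[s]*1000,[3,50,97]))
E
```

```text
tool in fence -3.1200489365597597 -238.6215136403877 0.011008303374902852 80.50070521158433 [ 0.7792368   0.62005694 -0.31405617] 0.0325513372412502
centre 560.4613037109375 11.230026245117188 size 99.25240325927734 122.7366714477539 ang to fence -5.22923889160154 in fence -0.9210689239501952 -147.5011564025879
-90 26 [-2.3992441   2.88579742  7.49587411]
-60 29 [-1.38827807  2.80850053  8.53317498]
-30 23 [-0.63774911  4.15223805  9.11373821]
0 31 [-0.76561172  4.36382323  8.74351162]
30 27 [-0.51430706  3.77949194  8.02797388]
60 51 [ -0.71690139   7.21138922 186.93173933]
```

Call:
drive_tool(moves=[0.3,0,0,0,60,0.6,0,0,0,60,1.0,0,0,0,60,1.5,0,0,0,60,2.0,0,0,0,60])

```text
time_s: 5.18
tool_pos: [0.5552, -0.0022, 0.0105]
tool_rot: [-180.0, 0.2, 80.4]
force: [-1.0, -7.4, 1.9]
grip_width: 0.0598
grasp_force: 3.7
```

Run:
```python
from h import *
tf(env.get_obs())
q,d=shot('scene','scene4');sblock(q,d)
```

```text
tool in fence -3.891905846306651 -161.6122372236933 0.01045818585665571 80.42580522483584 [-1.03047652 -7.42205011  1.91017739] 0.05980572363591536
centre 564.0613403320312 60.78635025024414 size 98.73663330078125 121.2370376586914 ang to fence 0.028596496582053987 in fence -5.647338924407959 -98.03741481781006
```

Call:
drive_tool(moves=[0.35,0,0,0,60,0.65,0,0,0,60,0.9,0,0,0,60,1.05,0,0,0,60,1.15,0,0,0,60])

```text
time_s: 5.85
tool_pos: [0.5626, 0.0426, 0.0105]
tool_rot: [-180.0, 0.2, 80.4]
force: [-1.2, -7.5, 1.9]
grip_width: 0.0599
grasp_force: 4.0
```

Call:
drive_tool(moves=[0.05,0,0,0,60,0.1,0,0,0,60])

```text
time_s: 6.1
tool_pos: [0.5632, 0.0461, 0.0104]
tool_rot: [-180.0, 0.2, 80.4]
force: [-1.0, -6.6, 2.8]
grip_width: 0.0598
grasp_force: 3.9
```

Run:
```python
from h import *
tf(env.get_obs())
q,d=shot('scene','scene5');sblock(q,d)
```

```text
tool in fence -4.010960100515872 -112.70264214363144 0.01044528056012041 80.41152208016797 [-0.97503187 -6.57436965  2.80405415] 0.059815441892203176
centre 572.0916137695312 108.11723327636719 size 96.50503540039062 121.3055191040039 ang to fence 0.006051635742210237 in fence -5.633746780395508 -50.02810848999023
```

Call:
drive_tool(moves=[0.03,0,0,0,60,0.06,0,0,0,60,0.08,0,0,0,60])

```text
time_s: 6.52
tool_pos: [0.5638, 0.0492, 0.0104]
tool_rot: [-180.0, 0.2, 80.4]
force: [-1.4, -7.9, 2.8]
grip_width: 0.0601
grasp_force: 3.9
```

Call:
drive_tool(moves=[0.03,0,0,0,60,0.05,0,0,0,60])

```text
time_s: 6.78
tool_pos: [0.564, 0.0505, 0.0105]
tool_rot: [-180.0, 0.3, 80.4]
force: [-2.4, -9.9, 3.1]
grip_width: 0.0602
grasp_force: 4.9
```

Call:
drive_tool(moves=[0.03,0,0,0,60,0.05,0,0,0,60])

```text
time_s: 7.02
tool_pos: [0.564, 0.0505, 0.0105]
tool_rot: [-179.9, 0.4, 80.4]
force: [-2.9, -12.8, 5.0]
grip_width: 0.0599
grasp_force: 6.6
```

Call:
drive_tool(moves=[0.1,0,0,0,60,0.2,0,0,0,60,0.2,0,0,0,60])

```text
time_s: 7.4
tool_pos: [0.5638, 0.0507, 0.0104]
tool_rot: [-179.8, 0.9, 80.2]
force: [-7.0, -24.8, 10.1]
grip_width: 0.06
grasp_force: 12.9
```

Run:
```python
from h import *
tf(env.get_obs())
q,d=shot('scene','scene6');sblock(q,d)
```

```text
tool in fence -4.201628889237468 -108.05092255255909 0.010437928400905419 80.16817816838716 [ -7.02594404 -24.82096445  10.06418916] 0.05997681244682436
centre 572.097900390625 110.92807006835938 size 90.63702392578125 121.96266174316406 ang to fence 1.1871124267578352 in fence -6.096957916259766 -47.255573547363284
```

Call:
drive_tool(moves=[-0.3,0,0,0,60,-0.7,0,0,0,60,-1.5,0,0,0,60,-2.2,0,-1.2,0,60,-2.5,0,-2.7,0,60])

```text
time_s: 8.07
tool_pos: [0.5481, -0.0355, 0.1186]
tool_rot: [-179.8, 0.0, 80.4]
force: [1.4, 0.9, 0.5]
grip_width: 0.06
grasp_force: 0.0
```

Call:
drive_tool(moves=[-1.5,0,-1.0,0,60,-3.0,0,-1.5,0,60,-4.5,0,-1.5,0,60,-6.0,0,-1.5,0,60,-6.5,0,-1.5,0,60])

```text
time_s: 8.7
tool_pos: [0.5054, -0.2948, 0.1791]
tool_rot: [179.9, 0.1, 80.2]
force: [0.1, 0.4, 0.4]
grip_width: 0.0601
grasp_force: 0.0
```

Run:
```python
from h import *
tf(env.get_obs())
q,d=shot('scene','scene7');sblock(q,d)
p,dd=shot('top','top7')
c,P,r=block(p,(207,200),r=45);print(r)
cv2.imwrite('pics/t7.png',np.hstack([cv2.resize(p[120:290,110:280,::-1],(400,400),interpolation=cv2.INTER_CUBIC),cv2.resize(q[140:310,280:450,::-1],(400,400),interpolation=cv2.INTER_CUBIC)]))
```

```text
tool in fence -4.152071185153538 -458.4017221610263 0.17908448455013104 80.24771391712649 [0.0928975  0.36914326 0.35850003] 0.060085326207784236
centre 572.2708129882812 109.42156982421875 size 92.28368377685547 121.24803924560547 ang to fence -0.07034912109372726 in fence -5.674880554199218 -48.71210638427734
((568.71875, 107.08006286621094), (95.60994720458984, 125.2939682006836), 79.04519653320312)
```

View pics/t7.png

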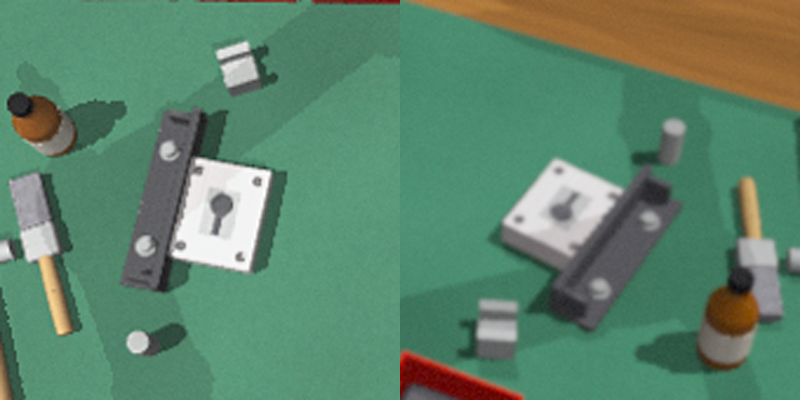

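The picture shows the block's long side on the fence with no gap (crop column ~190, rows 155–255), within the fence's length. The bystanders are where they were and the tool is clear.

```bash
python3 -c "
from cell import env
print(env.sign_off())"
```

```text
the job is handed in; nothing more can be done
None
```

I handed the job in with the smaller die block's long side flush on the fence: under 1° off parallel, about 6 mm from the fence's middle, bystanders unmoved and the arm clear; no verdict came back.

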